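# Feel out the release notch of a clamped compass housing

## Task

Touch the brass housing's rail at its left end as the robot sees it (the end by the round boss) with a shut, empty fingertip and slide it along the top edge to feel for the release notch; then press the catch inside the notch fully down, so that the little cover pops ajar, and draw the hand clear. Do not touch the cover itself, and leave the loose things on the bench where they are.

Things in the scene. Friction and masses are not known exactly. Their poses are not given: they have to be found in the camera images.
- housing: Brass trough-compass housing, clamped immovably in the vise, 110 x 216 mm. Origin: centre of the underside of its base plate, at z = 94 mm. x points away from the robot (at yaw 0), y to the left along the rail, z up. Behind the rail a trench 38 mm wide goes down 35 mm below the rail's top, then comes the body (x -5 to 50 mm, top 13 mm below the rail's top) with window and cover.
- rail_mid (a point): Middle of the rail's top edge; axes as the housing's. The rail is a straight upright brass wall 12 mm thick along the housing's near long side (housing x = -49 mm), near side free, top flat and level 47 mm above the housing's origin, from y = +108 mm (left end) to -108 mm. It is unbroken but for one notch, centred at y = +43, +9, -25 or -59 mm: which one changes and is in no reading.
- right_end: The rightmost 32 mm of the rail, never notched. Origin: centre of its top face. The notch, elsewhere in the rail, is 34 mm long (along y), open to the near and far sides, and takes shut fingers up to 30 mm wide; the catch fills it, its flat top 10 mm below the rail's top. The fixed wall under it stands 20 mm below the rail's top.
- left_end: The leftmost 22 mm of the rail, where the sweep begins. Origin: centre of its top face (22 x 12 mm); axes as the housing's.
- lead_in: The next 26 mm of the rail, right of the left end and flush with it; never notched. The sweep passes over it. Origin: centre of its top face; axes as the housing's.
- catch (a joint): How far the catch in the notch is pressed down, in m: 0 as found (top 10 mm below the rail's top), 0.006 fully down on its stop (16 mm below). It moves against an even friction of about 4 N and stays where it is left.
- cover (a joint): Angle of the little brass cover (44 x 52 x 3 mm, hinged along its far side, on top of the body) in rad: 0 shut, about 0.48 ajar. The catch drives it through the housing: 0.08 rad for each mm that the catch goes down. Ajar, its front edge stands about 10 mm above the rail's top, 50 to 55 mm behind the rail's centre line.
- thumb_compass: Bystander, loose: blue plastic thumb compass, 62 x 38 x 14 mm. Origin under its middle.
- test_magnet: Bystander, loose: dark ceramic ring magnet, 44 mm across, 10 mm high. Origin under its middle.
- dividers: Bystander, loose: stainless dividers lying flat, 130 x 50 x 11 mm. Origin under the middle.
- pivot_jar: Bystander, loose: small glass jar, 40 mm across, 50 mm high. Origin under its middle.
- screwdriver: Bystander, loose: screwdriver with a black handle, 150 mm long, lying.
- bezel_ring: Bystander, loose: aluminium ring, 56 mm across, 9 mm high. Origin under its middle.
- gauge_block: Bystander, loose: steel gauge block, 30 x 50 x 18 mm. Origin under its middle.

How it is judged:
On the way, in this order (a step that is already met when the one before it is completed fails the run):
1. the fingertip touches the left end of the rail (contact force between the fingers and left_end above 0.4 N), for 0.05 s.
2. the fingertip has slid off the left end on to the next part of the rail and touches it (contact force between the fingers and lead_in above 0.2 N and contact force between the fingers and left_end below 0.05 N), for 0.02 s.
3. the fingers press the catch in the notch fully down (value of joint catch above 0.005 m and contact force between the fingers and catch above 0.5 N), for 0.05 s.
At the end, for the whole second after the job is handed in: The catch stays at least 5 of its 6 mm down, the cover stands ajar (more than 0.35 rad) and still, and the robot touches nothing (value of joint catch above 0.005 m and value of joint cover above 0.35 rad and velocity of joint cover between -0.05 and 0.05 rad/s).
It fails at once if the fingers touch the cover (over 1 N) (contact force between the fingers and cover above 1 N).
It fails at once if a loose bystander is lifted, carried or pushed more than 15 mm (distance of any of thumb_compass, test_magnet, dividers, pivot_jar, screwdriver, bezel_ring, gauge_block from where it was at the start of the episode above 0.015 m).
It also fails if it takes over 64 s, if anything falls off the work surface, if the arm or the gripper's body presses on something with over 40 N, if the wrist force passes 120 N, or if a joint passes its speed limit or range.

## Robot

A 6-joint arm with a two-finger parallel gripper is mounted at the origin on the work surface. World frame = base frame: x ahead of the robot, y to its left, z up, the work surface at z = 0. Lengths are in m, angles in rad, forces in N, time in s.
With the tool pointing down it reaches from about 0.25 to 0.775 m from the base axis. Payload 4 kg.
Tool frame: the origin (TCP) lies on the centre line of the jaws, within the pads' length; the fingertips stand 19 mm ahead of it and the grasp point (between the pads) is the TCP; x points along the fingers, z is the direction in which the jaws open and shut, and the axes are right-handed (so a half turn about x gives the same grasp; the last joint's range is limited). The gripper opens to 94 mm and grips with 3 to 60 N. Pads are 16 mm wide; open, the fingers measure 119 mm over their backs; the gripper's body (75 mm by 177 mm) begins 78 mm behind the grasp point.
Start: joints at [-1.439, 0.087, 1.371, -0, 1.684, -0.103], TCP at [0.128, -0.535, 0.225] pointing down, gripper open.
Joint ranges: [-3.1, 3.1], [-0.76, 2.03], [0.27, 2.55], [-1.08, 4.22], [0.17, 2.65], [-2.57, 2.57]. Speed limits (rad/s): [2.79, 2.79, 3.14, 3.14, 3.14, 3.14].

## Interface

Orientations are given as [roll, pitch, yaw] about the fixed x, y, z axes, in that order (R = Rz(yaw) Ry(pitch) Rx(roll)).
In Python, from bench import robot, snapshot, camera_params gives the robot as it stands.
- The arm moves only by the tool step_arm, never from a script. Its argument "motion" is text: rows parted by semicolons, each of 7 numbers parted by spaces: the opening in per cent of the stroke, from 0 (shut) to 100 (fully open), then the shift along the tool's x, y, z in cm, then the turn, a rotation vector about the tool's x, y, z in rad. A call has 1 to 20 rows; each row shifts and turns the commanded pose from where the row before left it, along the tool's axes as they then stand; what a row does not reach is not made up. A row lasts 1/12 s, in which the tool goes at most 41.7 mm and 7.16 degrees, less where a joint would pass 70% of its speed; a pose out of reach is approached as far as the arm can. A call with a gripper value outside its range is refused whole. The fingers move at their own pace and stop on an object; the grip force is fixed at half the most. Time passes only in rows, so rows that do not move let the fingers close. It gives the time, the measured TCP pose, the force and the opening at its end, in the units of the state.
- robot.get_obs(): the state, without advancing time (a new reading comes with each control period).
- snapshot(name): name is "side" or "top" or "wrist"; returns the picture (384x512x3 uint8, red, green, blue); there is no depth.
- camera_params(name): a dict with "fx", "fy", "cx", "cy" (pixels), "D" ([k1, k2, p1, p2, k3] as OpenCV has them; the pictures are not rectified), "R" (3x3) and "t" (3): a world point X has camera coordinates R X + t. Camera axes: x right, y down, z forward; pixel columns grow to the right and rows downward; lengths in m; the calibration is good to about 2 mm. A picture is of the moment at which its call begins: read the wrist's pose just before it. camera_params takes no time and is no camera call; for the wrist camera it gives the pose at the moment of the call.
- robot.close_job(): hands the job in, once; it reports no verdict.
The state is a dict: "time": time; "joint_positions": joint angles; "qvel": joint speeds; "joint_torque": joint torques, N m; "tool_pos": TCP position; "ee_rot": TCP orientation; "wrist_force": force on the tool from outside, world axes, zero at the start; "wrist_torque": the same for the moment, N m; "width": finger opening in m.
Only numpy, scipy, OpenCV 4.12 (cv2) and the standard library are available. Lean on these libraries where they do the work, as an engineer would, in place of code of your own. Each camera call takes 0.05 s, during which the arm holds its last target.

## Working session

There is one attempt and no reset: what is moved stays moved. The work goes in short steps, Python scripts to look and compute and a tool call to move; the robot and the scene stay as the last step left them, time stands still between calls to the robot, and variables do not carry over. Pictures are saved under pics/ and viewed, and the job is handed in when it is done.

Besides the shell and the picture viewer there is one more tool, called as a command line: name --argument value ..., lists and objects as JSON in quotes. step_arm: Moves the arm, as the interface text tells. Its arguments: {"type":"object","properties":{"motion":{"type":"string"}},"required":["motion"]}

```bash
ls; mkdir -p pics
python3 - <<'E'
from bench import robot, snapshot, camera_params
import cv2
o=robot.get_obs()
for k,v in o.items(): print(k,v)
for n in ["side","top","wrist"]:
    p=camera_params(n); print(n,p)
    cv2.imwrite(f"pics/{n}0.png",cv2.resize(snapshot(n)[:,:,::-1],None,fx=1.5,fy=1.5,interpolation=cv2.INTER_CUBIC))
E
```

```text
pics
time 0.0
joint_positions [-1.43909161e+00  8.79388428e-02  1.37220166e+00  1.06128512e-05
  1.68361979e+00 -1.03065472e-01]
qvel [-0.00055518  0.00102258  0.00160289 -0.00034795 -0.00037893 -0.00087033]
joint_torque [ 9.33722076e-04 -3.40181887e+01 -3.02425790e+01  7.18005351e-02
  3.29908356e-02 -1.56008773e-04]
tool_pos [ 0.12789228 -0.53441121  0.22333966]
ee_rot [3.03366113 1.56862866 1.69763618]
wrist_force [ 0.13968274 -0.26337537  0.39978937]
wrist_torque [-0.00212172  0.07331709 -0.01163541]
width 0.09392186541517618
side {'fx': 456.7900160283407, 'fy': 456.7900160283407, 'cx': 261.81825374953377, 'cy': 191.2844269667586, 'D': array([-0.04666347,  0.        ,  0.        ,  0.        ,  0.        ]), 'R': array([[ 0.97003991, -0.2416846 ,  0.02472114],
       [-0.1227447 , -0.57536788, -0.80863189],
       [ 0.20965763,  0.78137082, -0.58779531]]), 't': array([-0.57462186,  0.17836499,  0.85765584])}
top {'fx': 418.3740060730473, 'fy': 418.3740060730473, 'cx': 254.04980503391712, 'cy': 191.9804786160163, 'D': array([-0.05557288,  0.        ,  0.        ,  0.        ,  0.        ]), 'R': array([[ 0.0181424 , -0.99861348,  0.0494163 ],
       [-0.98348338, -0.02672603, -0.1790144 ],
       [ 0.1800869 , -0.04535236, -0.98260464]]), 't': array([0.00292195, 0.6183344 , 0.78423503])}
wrist {'fx': 340.4022521131433, 'fy': 340.4022521131433, 'cx': 253.65886925878783, 'cy': 189.55447173107285, 'D': array([-0.06913747,  0.        ,  0.        ,  0.        ,  0.        ]), 'R': array([[ 0.2337214 , -0.97230173, -0.00191174],
       [-0.93084748, -0.22432379,  0.28844723],
       [-0.28088659, -0.06563675, -0.95749389]]), 't': array([-0.54952917, -0.03011838,  0.39197322])}
```

View pics/side0.png

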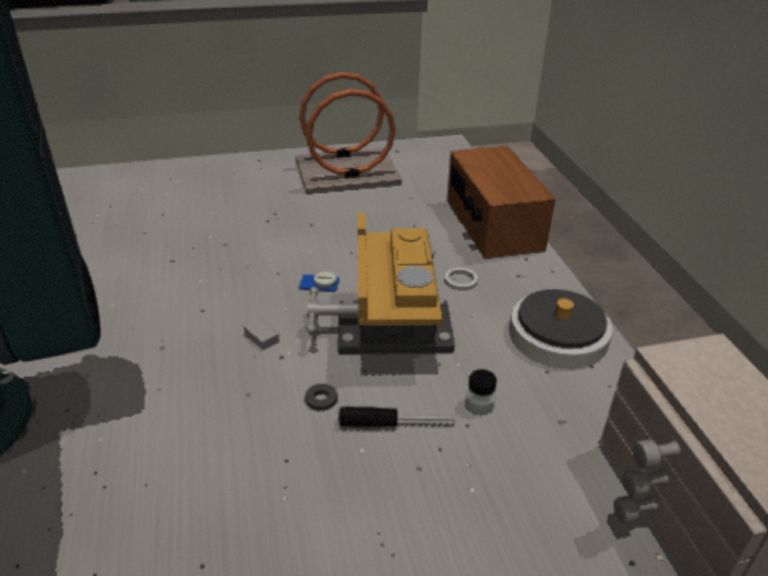

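View pics/top0.png

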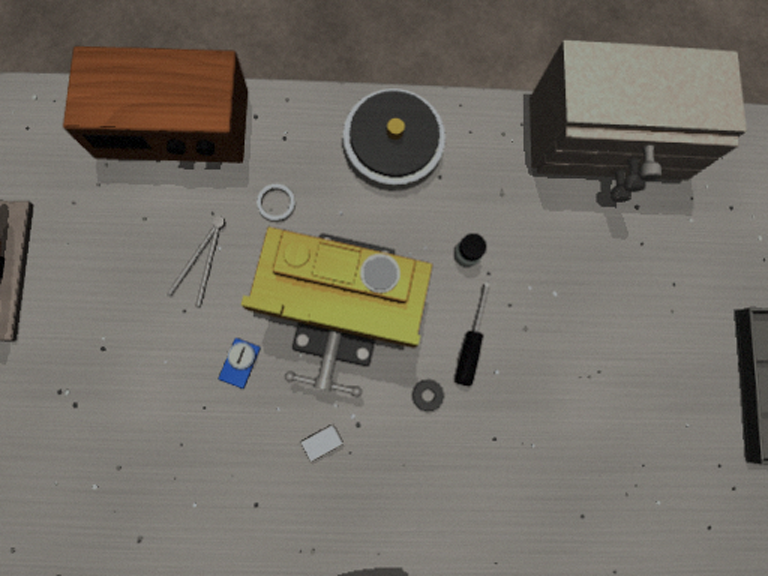

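View pics/wrist0.png

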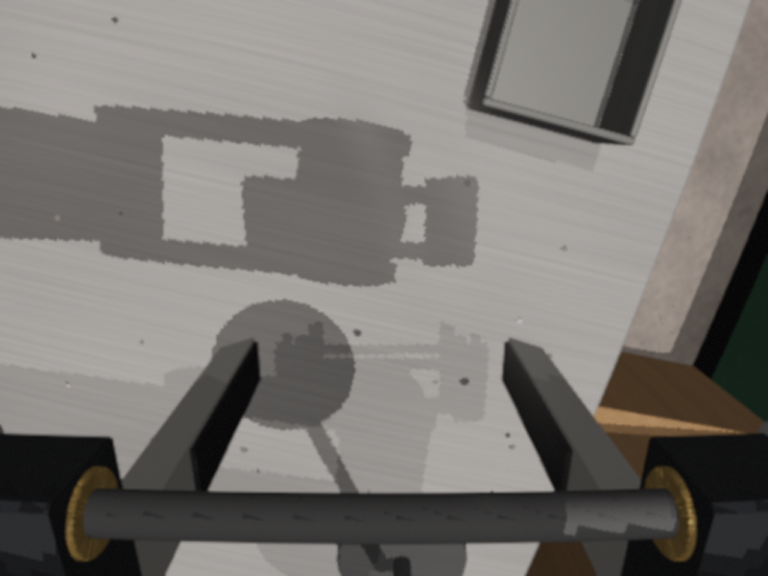

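Run:
```python
import cv2
a=cv2.imread("pics/top0.png"); b=cv2.imread("pics/side0.png")
cv2.imwrite("pics/topc.png",cv2.resize(a[210:360,230:445],None,fx=3.6,fy=3.6,interpolation=cv2.INTER_CUBIC))
cv2.imwrite("pics/sidec.png",cv2.resize(b[205:355,320:470],None,fx=4,fy=4,interpolation=cv2.INTER_CUBIC))
```

```text
(no output)
```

View pics/topc.png

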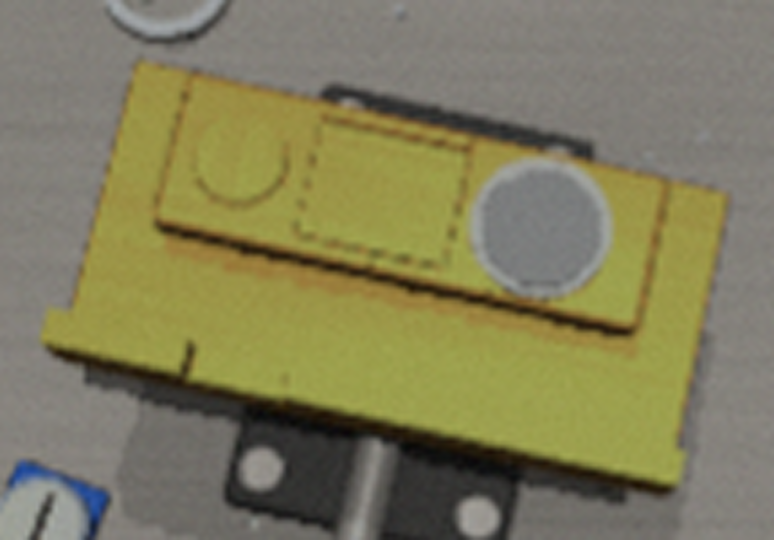

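View pics/sidec.png

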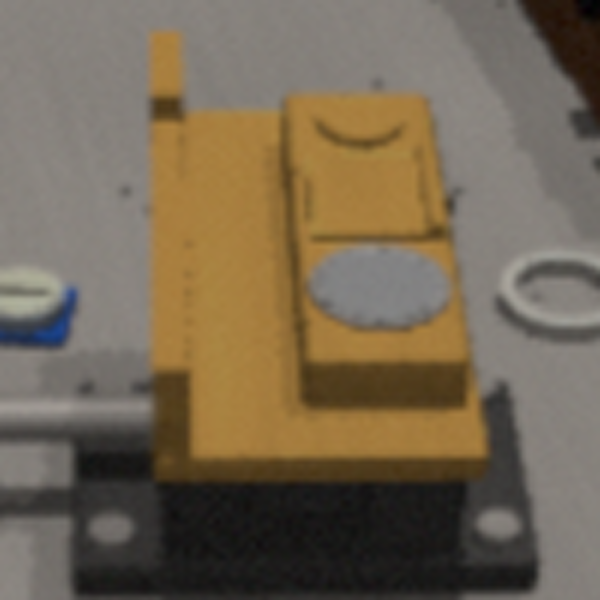

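```bash
cat > h.py <<'E'
import numpy as np, cv2
from bench import robot, snapshot, camera_params
from scipy.spatial.transform import Rotation as Ro
from scipy.optimize import least_squares
def proj(X,p):
    X=np.atleast_2d(X).astype(float)
    return cv2.projectPoints(X,cv2.Rodrigues(p["R"])[0],p["t"],np.array([[p["fx"],0,p["cx"]],[0,p["fy"],p["cy"]],[0,0,1]]),p["D"])[0][:,0]
def hw(pose,P):
    x,y,a=pose; P=np.atleast_2d(P)
    c,s=np.cos(a),np.sin(a)
    return np.c_[x+c*P[:,0]-s*P[:,1], y+s*P[:,0]+c*P[:,1], .094+P[:,2]]
E
python3 - <<'E'
from h import *
pt=camera_params("top"); ps=camera_params("side")
# rail top corners
P=np.array([[-.055,.108,.047],[-.055,-.108,.047],[-.043,.108,.047],[-.043,-.108,.047],[-.005,.108,.034],])[:4]
uv=np.array([[45,347],[675,487],[52,311],[685,452]])/3.6+[230,210]; uv=(uv+.5)/1.5-.5
Q=np.array([[-.055,-.108,.047],[-.043,-.108,.047],[-.055,.108,.047],[-.043,.108,.047]])
us=np.array([[153,371],[189,371],[150,31],[180,31]])/4+[320,205]; us=(us+.5)/1.5-.5
def f(p,w=(1,1)): return np.r_[w[0]*(proj(hw(p,P),pt)-uv).ravel(),w[1]*(proj(hw(p,Q),ps)-us).ravel()]
for w in [(1,1),(1,0),(0,1)]:
    r=least_squares(lambda p:f(p,w),[.5,0,-.2]); print(w,r.x,np.degrees(r.x[2]),f(r.x).round(1))
    if w==(1,1): p=r.x
o=robot.get_obs()
R=Ro.from_euler('xyz',o["ee_rot"]).as_matrix(); print(R.round(3))
for n,y in [("left",.097),("lead",.073),("notch",.043),("notch2",.009),("right",-.092)]: print(n,hw(p,[-.049,y,.047]))
# overlay
a=snapshot("top")[:,:,::-1].copy()
b=snapshot("side")[:,:,::-1].copy()
for im,pp,nm in((a,pt,"t"),(b,ps,"s")):
    im=cv2.resize(im,None,fx=4,fy=4,interpolation=cv2.INTER_CUBIC)
    for y in [.108,.060,.026,-.008,-.042,-.076,-.108]:
        q=((proj(hw(p,[[-.055,y,.047],[-.043,y,.047]]),pp)+.5)*4-.5).astype(int)
        cv2.line(im,tuple(map(int,q[0])),tuple(map(int,q[1])),(255,0,0),1)
    c=((proj(hw(p,[0,0,.047]),pp)[0]+.5)*4).astype(int)
    cv2.imwrite(f"pics/ov_{nm}.png",im[c[1]-280:c[1]+280,c[0]-380:c[0]+380])
E
```

```text
(1, 1) [ 0.61054426  0.06977489 -0.19558517] -11.206204603190045 [-0.8 -0.8  1.2 -0.3 -0.4 -0.6  0.7 -0.4 -0.8 -0.1 -0.4 -0.1 -0.9 -0.3
 -0.6 -0.3]
(1, 0) [ 0.60957203  0.07010344 -0.19569281] -11.212371843438303 [-1.  -0.3  1.   0.2 -0.6 -0.1  0.5  0.1 -1.3 -0.1 -1.  -0.2 -1.3 -0.3
 -1.  -0.3]
(0, 1) [ 0.61177392  0.06880586 -0.19784507] -11.335687372518336 [-0.2 -1.6  1.7 -0.9  0.2 -1.5  1.2 -1.  -0.2  0.1  0.2  0.1 -0.1 -0.1
  0.1 -0.1]
[[-0.     0.973  0.233]
 [ 0.002  0.233 -0.973]
 [-1.     0.    -0.002]]
left [[0.58132952 0.17444819 0.141     ]]
lead [[0.57666535 0.15090577 0.141     ]]
notch [[0.57083513 0.12147775 0.141     ]]
notch2 [[0.56422755 0.08812599 0.141     ]]
right [[ 0.54459915 -0.01094836  0.141     ]]
```

View pics/ov_t.png

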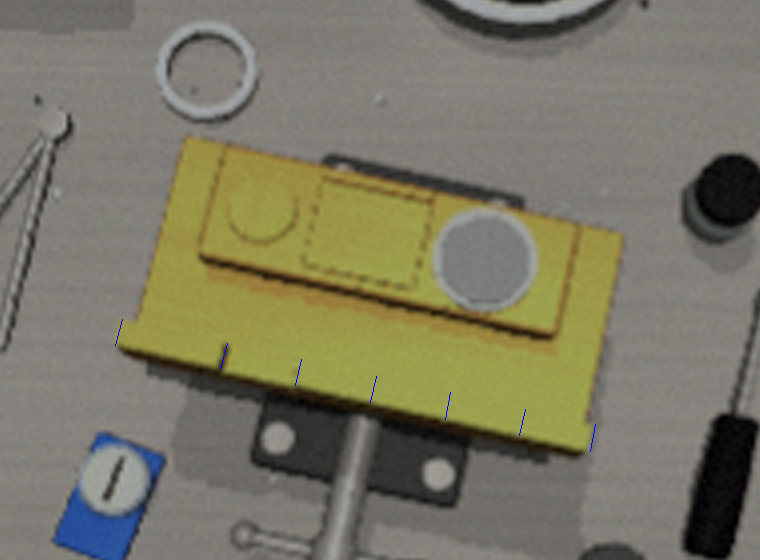

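View pics/ov_s.png

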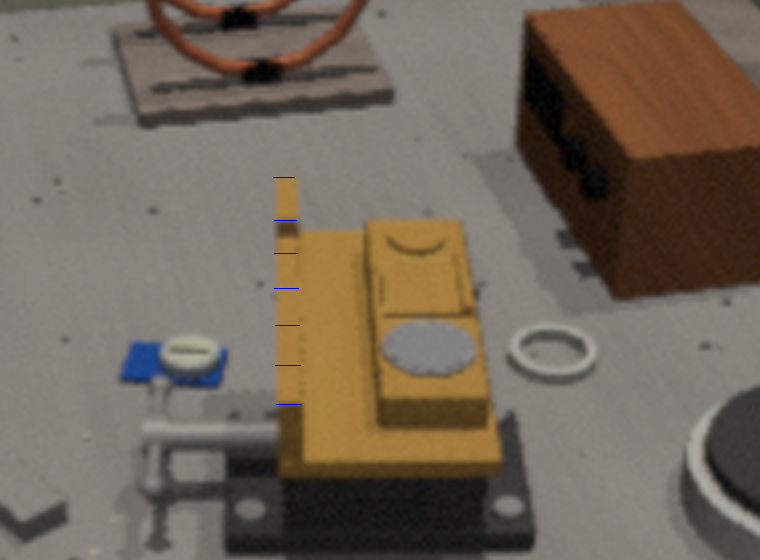

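Both views show a single gap, at y = +26 to +60 mm, so the notch is the one at y = +43. In the top crop the dark wall is at (190,360), and in the side crop it's at (165,108). The housing is at about (0.610, 0.070) with yaw −11.2°. First I'll turn the hand so the jaws lie across the rail, and shut the fingers.

step_arm --motion "0 0 0 0 -0.114 0 0;0 0 0 0 -0.114 0 0;0 0 0 0 -0.114 0 0;0 0 0 0 -0.114 0 0;0 0 0 0 -0.114 0 0;0 0 0 0 -0.114 0 0;0 0 0 0 -0.114 0 0;0 0 0 0 -0.114 0 0;0 0 0 0 -0.114 0 0;0 0 0 0 -0.114 0 0;0 0 0 0 0 0 0;0 0 0 0 0 0 0"

```text
time: 1.25
tool_pos: [0.1279, -0.5349, 0.2243]
ee_rot: [1.756, 1.571, 1.557]
wrist_force: [0.2, 0.1, -0.1]
width: 0.0175
```

```bash
cat >> h.py <<'E'
def rel(p=(.61054,.06977,-.19559)):
    """tip in housing frame, mm, and R in housing frame"""
    o=robot.get_obs(); R=Ro.from_euler('xyz',o["ee_rot"]).as_matrix()
    tip=o["tool_pos"]+.019*R[:,0]
    c,s=np.cos(p[2]),np.sin(p[2]); d=tip[:2]-np.array(p[:2])
    H=np.array([[c,s,0],[-s,c,0],[0,0,1]])
    print("t",round(o["time"],2),"tip_h mm",(1e3*np.array([c*d[0]+s*d[1],-s*d[0]+c*d[1],tip[2]-.141])).round(1),"F",np.round(o["wrist_force"],2),"w",round(o["width"],4))
    print((H@R).round(4).tolist(), "q",o["joint_positions"].round(3))
E
python3 -c "from h import *; rel()"
```

```text
t 1.25 tip_h mm [-355.9 -686.9   64.3] F [ 0.23  0.12 -0.08] w 0.0175
[[-0.0, 0.0033, 1.0], [0.0002, 1.0, -0.0033], [-1.0, 0.0002, -0.0]] q [-1.439  0.087  1.371  0.     1.684 -1.24 ]
```

step_arm --motion "0 0 2 1 0 0 0;0 0 3.5 1.4 0 0 0;0 0 3.5 1.4 0 0 0;0 0 3.5 1.4 0 0 0;0 0 3.5 1.4 0 0 0;0 0 3.5 1.4 0 0 0;0 0 3.5 1.4 0 0 0;0 0 3.5 1.4 0 0 0;0 0 3.5 1.4 0 0 0;0 0 3.5 1.4 0 0 0;0 0 3.5 1.4 0 0 0;0 0 3.5 1.4 0 0 0;0 0 3.5 1.4 0 0 0;0 0 3.5 1.4 0 0 0;0 0 3.5 1.4 0 0 0;0 0 3.5 1.4 0 0 0;0 0 3.5 1.4 0 0 0;0 0 3.5 1.4 0 0 0;0 0 3.5 1.4 0 0 0;0 0 2 1 0 0 0"

```text
time: 2.92
tool_pos: [0.5263, 0.0727, 0.2242]
ee_rot: [1.626, 1.57, 1.43]
wrist_force: [1.0, 0.0, 0.2]
width: 0.0007
```

```bash
python3 -c "from h import *; rel()"
```

```text
t 2.92 tip_h mm [-83.2 -13.5  64.2] F [0.96 0.   0.2 ] w 0.0007
[[-0.0001, 0.0003, 1.0], [0.0012, 1.0, -0.0003], [-1.0, 0.0012, -0.0001]] q [3.000e-02 4.500e-02 1.416e+00 1.000e-03 1.680e+00 2.260e-01]
```

step_arm --motion "0 0 3 1 0 0 0;0 0 3 1 0 0 0;0 0 3 1 0 0 0;0 0 1 0.3 0 0 0;0 0 0 0 0 0 0;0 0 0 0 0 0 0;0 0 0 0 0 0 0"

```text
time: 3.5
tool_pos: [0.5766, 0.1598, 0.2246]
ee_rot: [-1.685, 1.57, -1.882]
wrist_force: [-0.1, -0.0, 0.4]
width: 0.0005
```

Run:
```python
from h import *
rel()
for n in ("wrist","side"):
    cv2.imwrite(f"pics/{n}1.png",cv2.resize(snapshot(n)[:,:,::-1],None,fx=1.5,fy=1.5,interpolation=cv2.INTER_CUBIC))
```

```text
t 3.5 tip_h mm [-50.8  81.7  64.6] F [-0.12 -0.04  0.35] w 0.0005
[[-0.0001, 0.0022, 1.0], [-0.0009, 1.0, -0.0022], [-1.0, -0.0009, -0.0001]] q [ 1.760e-01  1.960e-01  1.249e+00 -1.000e-03  1.698e+00  3.740e-01]
```

View pics/wrist1.png

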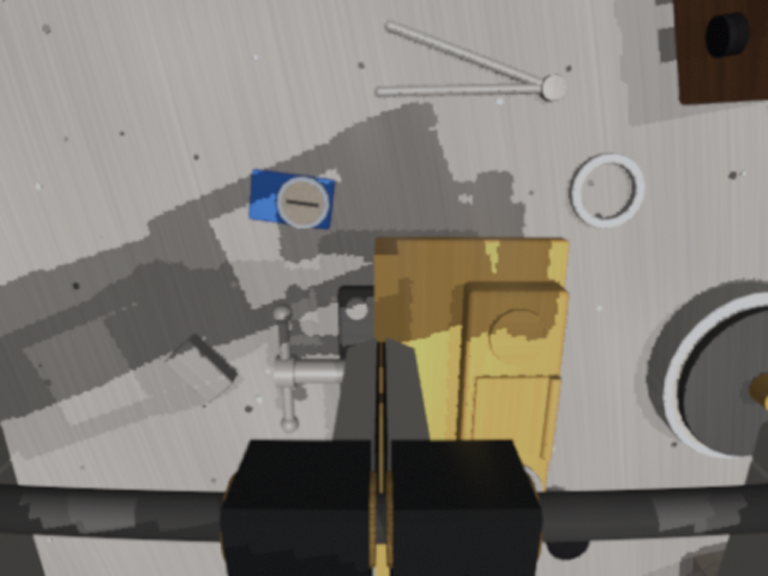

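View pics/side1.png

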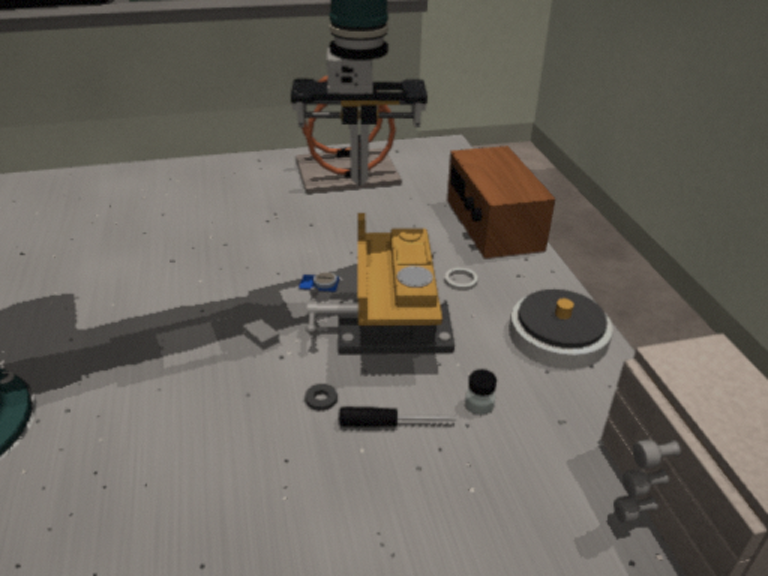

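Run:
```python
from h import *
w=camera_params("wrist")
im=cv2.imread("pics/wrist1.png"); im=im[210:360,340:600]
im=cv2.resize(im,None,fx=3,fy=3,interpolation=cv2.INTER_CUBIC)
p=(.61054,.06977,-.19559)
for y in (.108,.086,.06):
    q=(((proj(hw(p,[[-.055,y,.047],[-.043,y,.047]]),w)+.5)*1.5-.5)-[340,210])*3
    print(q.round(0).tolist()); cv2.line(im,tuple(map(int,q[0])),tuple(map(int,q[1])),(255,0,0),1)
cv2.imwrite("pics/w1c.png",im)
```

```text
[[92.0, 133.0], [166.0, 132.0]]
[[93.0, 261.0], [165.0, 261.0]]
[[94.0, 404.0], [164.0, 404.0]]
```

View pics/w1c.png

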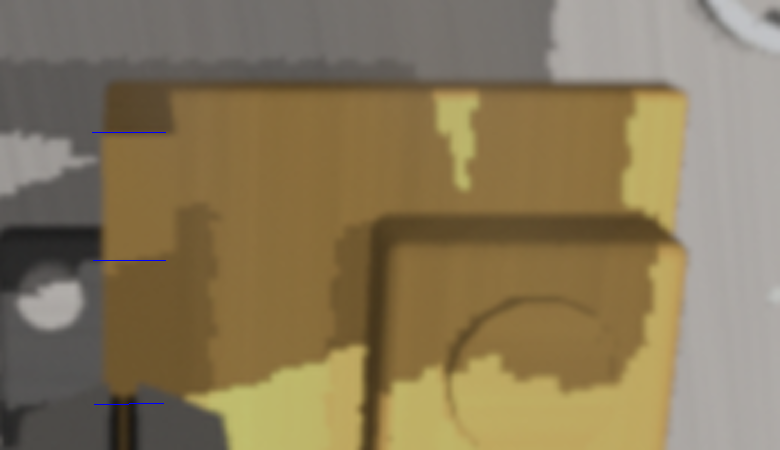

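step_arm --motion "0 1 1.6 0.33 0 0 0;0 2 0 0 0 0 0;0 2 0 0 0 0 0;0 0.8 0 0 0 0 0;0 0 0 0 0 0 0;0 0 0 0 0 0 0;0 0 0 0 0 0 0"

```text
time: 4.18
tool_pos: [0.5841, 0.1761, 0.1678]
ee_rot: [0.411, 1.569, 0.215]
wrist_force: [1.0, 0.1, 0.4]
width: 0.0004
```

Run:
```python
from h import *
rel()
for n in ("wrist","side"):
    im=snapshot(n)[:,:,::-1]
    im=im[90:220,190:320] if n=="side" else im[130:300,180:400]
    cv2.imwrite(f"pics/{n}2.png",cv2.resize(im,None,fx=3.5,fy=3.5,interpolation=cv2.INTER_CUBIC))
```

```text
t 4.18 tip_h mm [-46.6  99.2   7.8] F [0.98 0.07 0.44] w 0.0004
[[0.002, 0.0008, 1.0], [0.0009, 1.0, -0.0008], [-1.0, 0.0009, 0.002]] q [0.2   0.236 1.313 0.    1.59  0.396]
```

View pics/wrist2.png

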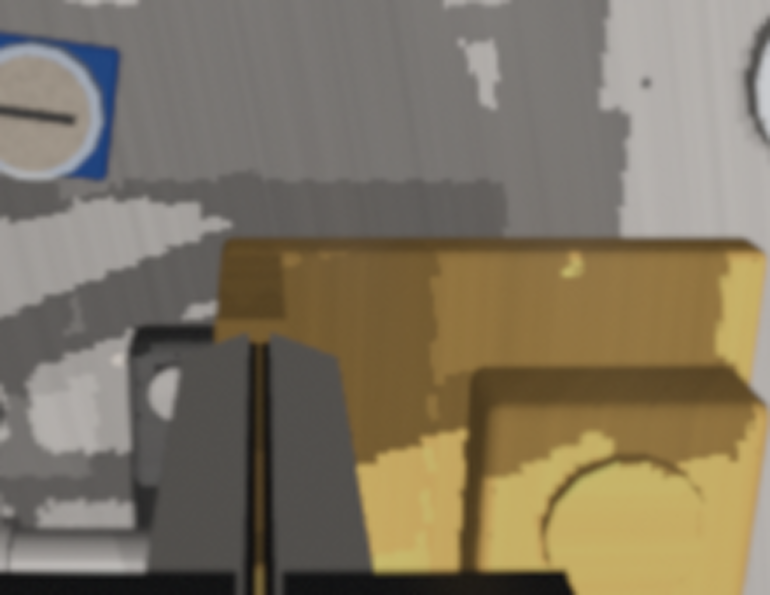

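View pics/side2.png

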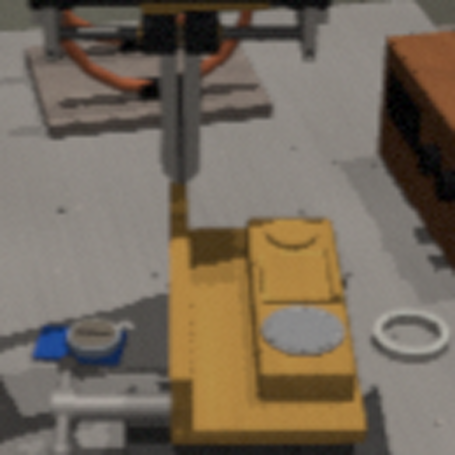

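step_arm --motion "0 0.5 0 -0.05 0 0 0;0 0 0 0 0 0 0;0 0 0 0 0 0 0;0 0.05 0 0 0 0 0;0 0.05 0 0 0 0 0;0 0 0 0 0 0 0"

```text
time: 4.78
tool_pos: [0.5829, 0.1761, 0.1603]
ee_rot: [-2.078, 1.571, -2.274]
wrist_force: [-0.9, 0.3, -0.7]
width: 0.0002
```

```bash
python3 -c "from h import *; rel()"
```

```text
t 4.78 tip_h mm [-47.8  98.9   0.3] F [-0.89  0.33 -0.66] w 0.0002
[[-0.0001, 0.0004, 1.0], [-0.0001, 1.0, -0.0004], [-1.0, -0.0001, -0.0001]] q [ 0.2    0.238  1.326 -0.     1.578  0.396]
```

step_arm --motion "0 0.04 0 0 0 0 0;0 0.04 0 0 0 0 0;0 0 0 0 0 0 0;0 0 0 0 0 0 0"

```text
time: 5.12
tool_pos: [0.5829, 0.176, 0.1603]
ee_rot: [0.155, 1.57, -0.041]
wrist_force: [-2.5, -1.1, 4.3]
width: 0.0004
```

step_arm --motion "0 0.01 -0.2 0 0 0 0;0 0 -0.3 0 0 0 0;0 0 -0.3 0 0 0 0;0 0.01 -0.3 0 0 0 0;0 0 -0.3 0 0 0 0;0 0 -0.3 0 0 0 0;0 0.01 -0.3 0 0 0 0;0 0 -0.3 0 0 0 0;0 0 -0.2 0 0 0 0;0 0 0 0 0 0 0;0 0 0 0 0 0 0"

```text
time: 6.03
tool_pos: [0.5785, 0.1515, 0.1603]
ee_rot: [0.533, 1.569, 0.337]
wrist_force: [-0.5, 3.1, 5.7]
width: 0.0006
```

```bash
python3 -c "from h import *; rel()"
```

```text
t 6.03 tip_h mm [-47.2  74.    0.3] F [-0.5   3.13  5.67] w 0.0006
[[0.0018, 0.0007, 1.0], [0.0011, 1.0, -0.0007], [-1.0, 0.0011, 0.0018]] q [0.161 0.212 1.356 0.    1.571 0.357]
```

step_arm --motion "0 0 -0.2 0 0 0 0;0 0 -0.3 0 0 0 0;0 0 -0.3 0 0 0 0;0 0 -0.3 0 0 0 0;0 0 -0.3 0 0 0 0;0 0 -0.3 0 0 0 0;0 0 0 0 0 0 0"

```text
time: 6.62
tool_pos: [0.5751, 0.1346, 0.1602]
ee_rot: [0.565, 1.569, 0.368]
wrist_force: [-0.2, 3.5, 5.6]
width: 0.0007
```

step_arm --motion "0 0 -0.2 0 0 0 0;0 0 -0.2 0 0 0 0;0 0 0 0 0 0 0"

```text
time: 6.87
tool_pos: [0.5743, 0.1306, 0.1598]
ee_rot: [0.264, 1.57, 0.068]
wrist_force: [0.8, 2.7, 5.1]
width: 0.0005
```

step_arm --motion "0 0 -0.2 0 0 0 0;0 0 -0.2 0 0 0 0;0 0 0 0 0 0 0"

```text
time: 7.12
tool_pos: [0.5722, 0.1256, 0.1577]
ee_rot: [-2.312, 1.567, -2.509]
wrist_force: [-0.6, -0.6, -0.3]
width: 0.0006
```

```bash
python3 -c "from h import *; rel()"
```

```text
t 7.12 tip_h mm [-48.5  47.2  -2.3] F [-0.59 -0.58 -0.31] w 0.0006
[[-0.0029, 0.0013, 1.0], [-0.0032, 1.0, -0.0013], [-1.0, -0.0032, -0.0029]] q [ 0.12   0.191  1.386 -0.002  1.568  0.317]
```

The force fell away and the tip dropped once the trailing edge passed y ≈ 60 mm. That confirms the notch is at +43. Next I'll centre the tip and go down to the catch.

step_arm --motion "0 0 -0.4 0 0 0 0;0 0 0 0 0 0 0;0 0.3 0 0 0 0 0;0 0.3 0 0 0 0 0;0 0 0 0 0 0 0;0 0 0 0 0 0 0"

```text
time: 7.62
tool_pos: [0.5721, 0.1231, 0.1528]
ee_rot: [-2.662, 1.57, -2.858]
wrist_force: [-0.4, -0.1, -0.8]
width: 0.0009
```

```bash
python3 -c "from h import *; rel()"
```

```text
t 7.62 tip_h mm [-48.1  44.8  -7.2] F [-0.42 -0.13 -0.77] w 0.0009
[[-0.001, 0.0003, 1.0], [-0.0005, 1.0, -0.0003], [-1.0, -0.0005, -0.001]] q [ 0.115  0.19   1.398 -0.     1.555  0.311]
```

step_arm --motion "0 0.15 -0.1 0 0 0 0;0 0.15 0 0 0 0 0;0 0.15 0 0 0 0 0;0 0.15 0 0 0 0 0;0 0 0 0 0 0 0;0 0 0 0 0 0 0"

```text
time: 8.12
tool_pos: [0.5724, 0.1221, 0.1479]
ee_rot: [-0.019, 1.57, -0.215]
wrist_force: [-2.1, -1.7, 3.2]
width: 0.0003
```

```bash
python3 -c "from h import *; rel()"
```

```text
t 8.12 tip_h mm [-47.6  43.9 -12.1] F [-2.05 -1.73  3.22] w 0.0003
[[0.0008, 0.0004, 1.0], [-0.0, 1.0, -0.0004], [-1.0, -0.0, 0.0008]] q [ 0.113  0.191  1.406 -0.     1.544  0.309]
```

step_arm --motion "0 0.1 0 0 0 0 0;0 0.1 0 0 0 0 0;0 0.1 0 0 0 0 0;0 0.1 0 0 0 0 0;0 0 0 0 0 0 0;0 0 0 0 0 0 0"

```text
time: 8.62
tool_pos: [0.5724, 0.1221, 0.1442]
ee_rot: [0.1, 1.57, -0.096]
wrist_force: [-2.9, -1.1, 6.6]
width: 0.0005
```

step_arm --motion "0 0.07 0 0 0 0 0;0 0.07 0 0 0 0 0;0 0 0 0 0 0 0;0 0 0 0 0 0 0"

```text
time: 8.95
tool_pos: [0.5724, 0.1221, 0.1442]
ee_rot: [0.147, 1.569, -0.049]
wrist_force: [-4.4, -0.6, 11.2]
width: 0.0006
```

```bash
python3 -c "from h import *; rel()"
```

```text
t 8.95 tip_h mm [-47.6  43.9 -15.8] F [-4.39 -0.64 11.16] w 0.0006
[[0.0017, 0.0003, 1.0], [0.0002, 1.0, -0.0003], [-1.0, 0.0002, 0.0017]] q [ 0.113  0.192  1.412 -0.     1.535  0.309]
```

The tip stopped 16.1 mm below where it touched the rail top, with the force rising to 11 N, so the catch is on its stop. Now straight up and clear.

step_arm --motion "0 -0.3 0 0 0 0 0;0 -0.5 0 0 0 0 0;0 -1 0 0 0 0 0;0 -2 0 0 0 0 0;0 -3 0 0 0 0 0;0 -3 0 0 0 0 0;0 -2 0 0 0 0 0;0 0 0 -3 0 0 0;0 0 0 -3 0 0 0;0 0 0 -3 0 0 0;0 0 0 -2 0 0 0;0 0 0 0 0 0 0;0 0 0 0 0 0 0;0 0 0 0 0 0 0;0 0 0 0 0 0 0"

```text
time: 10.2
tool_pos: [0.4653, 0.1433, 0.2597]
ee_rot: [-1.855, 1.57, -2.052]
wrist_force: [-0.3, 0.6, 0.3]
width: 0.0003
```

Run:
```python
from h import *
rel()
for n in ("top","side"):
    im=snapshot(n)[:,:,::-1]
    cv2.imwrite(f"pics/{n}3.png",cv2.resize(im,None,fx=1.5,fy=1.5,interpolation=cv2.INTER_CUBIC))
    if n=="side": cv2.imwrite("pics/side3c.png",cv2.resize(im[130:240,200:330],None,fx=5,fy=5,interpolation=cv2.INTER_CUBIC))
```

```text
t 10.2 tip_h mm [-156.8   43.9   99.7] F [-0.34  0.64  0.3 ] w 0.0003
[[-0.0001, 0.001, 1.0], [-0.0003, 1.0, -0.001], [-1.0, -0.0003, -0.0001]] q [ 0.182 -0.058  1.449 -0.     1.751  0.379]
```

View pics/side3c.png

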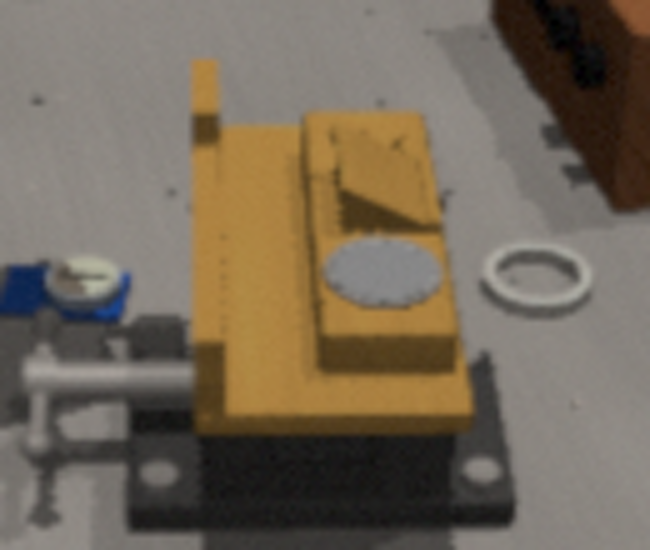

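View pics/top3.png

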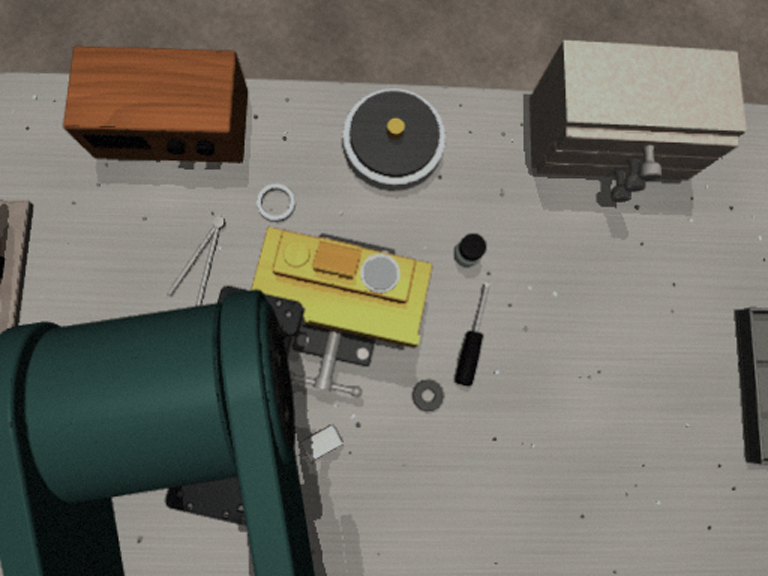

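The side crop shows the cover lifted: the dark wedge under it is at (390,210). In the top view the tilted cover is at (337,260), and the loose things that aren't hidden by the arm haven't moved. The hand is clear and the force reads about zero, so I'll hand in.

```bash
python3 -c "
from bench import robot
print(robot.close_job()); print(robot.get_obs()['time'])"
```

```text
the job is handed in; nothing more can be done
None
the job is handed in; nothing more can be done
```

The catch is pressed fully down, the cover stands ajar, and I handed the job in at about 10.3 s of the 64 s; the hand-in reports no verdict.

**What I did:**
- **Touch:** With shut fingers I touched the left end of the rail at about y = +99 mm, with about 4 N.
- **Slide:** I slid right across the lead-in at about 5.6 N. The tip dropped as its trailing edge passed y ≈ 60 mm, which put the notch at y = +43 mm, matching both camera views.
- **Press:** I pressed the catch until the tip stopped 16.1 mm below where it had touched the rail's top. The force was rising to 11 N, so the catch was on its stop.
- **Withdraw:** I lifted straight up and drew back. The tip ended about 100 mm above the rail's top and about 110 mm in front of it.

**Last checks:**
- **Cover:** Both pictures show it raised; I did not measure its angle.
- **Contact:** The wrist force was back to noise level, under 0.7 N.
- **Loose things:** The ones in view were where they started. The arm hid the thumb compass in the last top picture, but the side picture shows it still in place.
- **Disagreement:** The wrist picture put the rail about 1.6 mm farther away than the fit from the top and side cameras. I corrected for that before touching down.

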